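# Centre a bottle on the banding wheel

### The arm

A 6-joint arm with a two-finger parallel gripper is mounted at the origin on the work surface; the furniture and walls round the work are solid. World frame = base frame: x ahead of the robot, y to its left, z up, the work surface at z = 0. Lengths are in m, angles in rad, forces in N, time in s.
With the tool pointing down it reaches from about 0.3 to 0.875 m from the base axis. Payload 4.2 kg.
Tool frame: the origin (TCP) lies between the finger pads; the fingertips stand 11 mm ahead of it and the grasp point (between the pads) lies 8 mm behind it; z points along the fingers, y is the line along which they close (so a half turn about z gives the same grasp; the last joint's range is limited). The gripper opens to 85 mm and grips with 20 to 120 N. Pads are 22 mm wide; open, the fingers measure 114 mm over their backs; the gripper's body (76 mm by 85 mm) begins 54 mm behind the grasp point. The pads swing forward as they close: fully open they stand 13 mm farther back than shut.
Start: joints at [1.188, 0.32, 1.565, -0, 1.257, -0.02], TCP at [0.204, 0.538, 0.242] pointing down, gripper open.
Joint ranges: [-3.11, 3.11], [-0.84, 2.01], [0.21, 2.61], [-1.34, 4.49], [0.05, 2.63], [-2.56, 2.56]. Speed limits (rad/s): [2.57, 2.57, 3.14, 3.14, 3.14, 3.14].

### API

Orientations are given as a unit quaternion [w, x, y, z].
In Python, from workcell import state, capture, camera_info, sign_off gives the robot as it stands.
- The arm moves only by the tool send_rows, never from a script. Its arguments are lists of equal length, an entry for each row: "travel": the shift along the tool's x, y, z in a scale on which 1.0 is 100 cm, a list of three; "turn": the turn, a rotation vector about the tool's x, y, z in parts of the range, where 1.0 means 180 degrees, a list of three. In form: {"travel": [[x, y, z], ...], "turn": [[rx, ry, rz], ...]}. A call has exactly 10 rows; each row is the pose to reach, as a shift and turn from the pose commanded when the call began, along the tool's axes at that moment; what a row does not reach only later rows make up. A row lasts 1/8 s, in which the tool goes at most 62.5 mm and 10.7 degrees, less where a joint would pass 70% of its speed; a pose out of reach is approached as far as the arm can. A call with a gripper value outside its range is refused whole. "grip" is the finger opening in cm, from 0 to 8.54, set as the call begins (left out, the last holds). The fingers move at their own pace and stop on an object; "grip_force" is the grip in N (left out, the last holds). Time passes only in rows, so rows that repeat a pose let the fingers close, or fill a call up. It gives the time, the measured TCP pose, the force, the opening and the grip force at its end, in the units of the state.
- state(): the state, without advancing time (a new reading comes with each control period).
- capture(name): name is "scene" or "top" or "wrist"; returns the picture (420x560x3 uint8, red, green, blue); there is no depth.
- camera_info(name): a dict with "intrinsics" (3x3 intrinsics, pixels), "dist" ([k1, k2, p1, p2, k3] as OpenCV has them; the pictures are not rectified), "rvec" (rotation vector, rad) and "tvec" (3), from world to camera coordinates, as OpenCV has them. Camera axes: x right, y down, z forward; pixel columns grow to the right and rows downward; lengths in m; the calibration is good to about 2 mm. A picture is of the moment at which its call begins: read the wrist's pose just before it. camera_info takes no time and is no camera call; for the wrist camera it gives the pose at the moment of the call.
- sign_off(): hands the job in; it is judged then, once.
The state is a dict: "t": time; "joints": joint angles; "joint_vel": joint speeds; "effort": joint torques, N m; "eef_pos": TCP position; "tool_rot": TCP orientation; "force": force on the tool from outside, world axes, zero at the start; "ft_torque": the same for the moment, N m; "opening": finger opening in m; "grasp_force": force on a finger pad.
Only numpy, scipy, OpenCV 4.12 (cv2) and the standard library are available. Lean on these libraries where they do the work, as an engineer would, in place of code of your own. Each camera call takes 0.05 s, during which the arm holds its last target. There are 200 camera calls.

### The job

The striped bottle standing off-centre on the banding wheel is to be banded: push it gently, low on its body, so that it slides upright to the middle of the wheel, centred to within about 5 mm. Then, with the bottle left free, push the wheel itself round a quarter turn, either way, so that its run can be judged. Do not grip, lift or tip the bottle, and leave the other things on the bench where they are.

Things in the scene. Friction and masses are not known exactly. Their poses are not given: they have to be found in the camera images.
- bottle: bottle to be centred: white ceramic cone with blue and brown bands, 226 mm tall, 104 mm across at its widest, low down, neck about 35 mm; 0.3 to 0.55 kg. Origin: centre of its foot, z up. Loose on the wheel, 35 to 70 mm off centre towards the robot. Slides when pushed low (2 to 5 N), tips when pushed near the neck. A tool tilted 30 degrees, tips leading, keeps the gripper clear of it
- wheel_centre (a point): centre of the banding wheel's flat top, on its axis, 62 mm above the bench. The wheel is a grey metal disc 270 mm across and 13 mm thick on a grey foot that does not move; fine dark concentric guide lines (radii 40, 60, 80 and 100 mm) and a dark centre dot are drawn on it
- pin_a (a point): one of two upright brass bat pins on the wheel top, 11 mm thick, 12 mm high, 115 mm from the axis; the point is in the pin, 6 mm above the wheel top. At the start on the robot's right (-y) side. Pushing a pin along its circle with a fingertip (under 2 N) turns the wheel
- pin_b (a point): the other brass bat pin, across the wheel from pin_a, on the robot's left side at the start; same size
- wheel_head (a joint): turn of the wheel, rad, anticlockwise seen from above is positive, from -6.2 to 6.2; 0 when pin_a points to -y. Light friction: it stays where it is left and does not coast
- glaze_jar: bystander: small green glaze jar with black lid, 50 mm across, 60 mm high, on the bench left of the wheel; origin at the centre of its underside
- lining_brush: bystander: brush 196 mm long, 14 mm wide, 11 mm high, lying on the bench left of the wheel, origin at its middle, underside, length along its x
- finished_bottle: bystander: similar striped bottle, 106 mm across, 206 mm tall, on the bench right of and beyond the wheel; origin at the centre of its foot
- small_bowl: bystander: pale green bowl with dark rim, 120 mm across, 76 mm high, on the bench right of the wheel; origin at the centre of its underside
Things that resemble listed ones, but are neither listed nor needed, are in the scene too. What is shaped like the bottle but green or purple is not meant.

How it is judged:
On the way, in this order (a step that is already met when the one before it is completed fails the run):
1. the bottle stands upright and untouched on the middle of the wheel (its foot within 7 mm of the wheel's axis) (horizontal distance between bottle and wheel_centre below 0.007 m and angle between bottle's own z axis and vertical below 0.05 rad and contact force between the fingers and bottle below 0.2 N), for 0.2 s.
2. the wheel has been turned about a quarter turn from its start (pins moved over 140 mm), the bottle still centred and untouched (distance of pin_a from where it was at the start of the episode above 0.14 m and horizontal distance between bottle and wheel_centre below 0.007 m and contact force between the fingers and bottle below 0.2 N), for 0.2 s.
At the end, for the whole second after the job is handed in: The bottle stands upright and still on the wheel, its foot within 7 mm of the wheel's axis; the wheel is at rest about a quarter turn or more from its start (each pin over 140 mm from where it was) (horizontal distance between bottle and wheel_centre below 0.007 m and z of bottle in the frame of wheel_centre between -0.004 and 0.004 m and angle between bottle's own z axis and vertical below 0.05 rad and linear speed of bottle below 0.02 m/s and distance of pin_a from where it was at the start of the episode above 0.14 m and velocity of joint wheel_head between -0.05 and 0.05 rad/s); the robot touches nothing.
It fails at once if the bottle is lifted off the wheel or falls from it (z of bottle in the frame of wheel_centre above 0.01 m or z of bottle in the frame of wheel_centre below -0.01 m).
It fails at once if the bottle is tipped (over about 11 degrees) (angle between bottle's own z axis and vertical above 0.2 rad).
It fails at once if the bottle is gripped or pushed hard (over 20 N) (contact force between the fingers and bottle above 20 N).
It fails at once if another thing on the bench is moved (over 15 mm) or the finished bottle knocked over (distance of any of glaze_jar, lining_brush, finished_bottle, small_bowl from where it was at the start of the episode above 0.015 m or angle between finished_bottle's own z axis and vertical above 0.2 rad).
It also fails if it takes over 64 s, if anything falls off the work surface, if the arm or the gripper's body presses on something with over 40 N, if the wrist force passes 120 N, or if a joint passes its speed limit or range.

## Working session

There is one attempt and no reset: what is moved stays moved. The work goes in short steps, Python scripts to look and compute and a tool call to move; the robot and the scene stay as the last step left them, time stands still between calls to the robot, and variables do not carry over. Pictures are saved under pics/ and viewed, at most 10 in all, crops included, and the job is handed in when it is done.

Besides the shell and the picture viewer there is one more tool, called after "Emit:" as a command line: name --argument value ..., lists and objects as JSON in quotes. send_rows: Moves the arm, as the interface text tells. Its arguments: {"type":"object","properties":{"travel":{"type":"array","items":{"type":"array","items":{"type":"number"}}},"turn":{"type":"array","items":{"type":"array","items":{"type":"number"}}},"grip":{"type":"number"},"grip_force":{"type":"number"}},"required":["travel","turn"]}

```bash
mkdir -p pics; ls; python3 - <<'E'
from workcell import *
import cv2,numpy as np
s=state();print(s['t'],s['eef_pos'],s['tool_rot'],s['opening'])
a=capture("scene");b=capture("top")
cv2.imwrite('pics/s0.png',a[...,::-1]);cv2.imwrite('pics/t0.png',b[...,::-1])
for n in("scene","top"):print(camera_info(n))
E
```

```text
pics
0.0 [0.20389966 0.53713942 0.24145867] [-1.81645799e-04  1.80429034e-01  9.83587596e-01 -8.78105205e-04] 0.08560230529613454
{'intrinsics': array([[519.41016358,   0.        , 289.30529019],
       [  0.        , 519.41016358, 222.41429894],
       [  0.        ,   0.        ,   1.        ]]), 'dist': array([-0.20098977,  0.        ,  0.        ,  0.        ,  0.        ]), 'rvec': array([ 1.20101908,  2.52990405, -0.77421995]), 'tvec': array([ 0.30863271, -0.3084531 ,  1.66718975])}
{'intrinsics': array([[448.68304253,   0.        , 272.70019699],
       [  0.        , 448.68304253, 204.95300525],
       [  0.        ,   0.        ,   1.        ]]), 'dist': array([-0.00832672,  0.        ,  0.        ,  0.        ,  0.        ]), 'rvec': array([ 2.2531586 , -1.57276222,  0.35100037]), 'tvec': array([-0.16858521,  0.46384748,  0.85438227])}
```

View pics/s0.png

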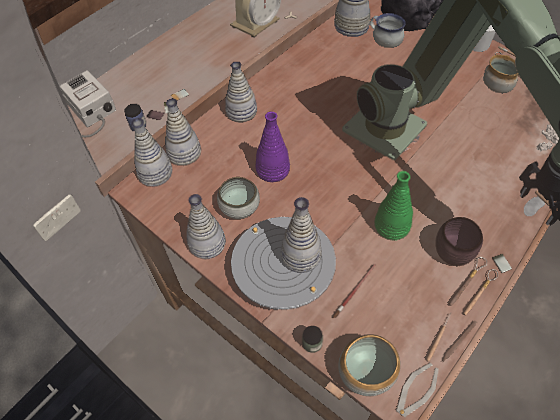

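View pics/t0.png

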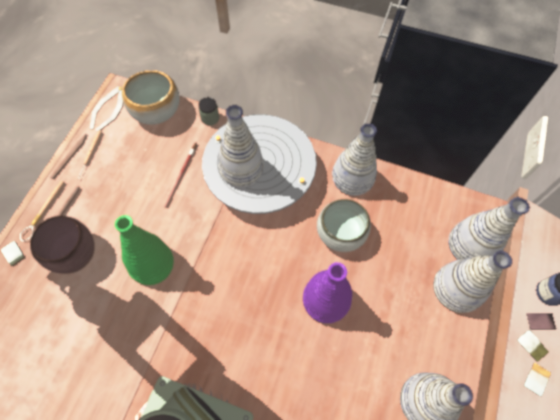

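The scene view shows the wheel centred near (283,262), pins at (255,230) and (313,289), and the bottle's mouth at (301,203). In the top view the wheel is near (259,164), pins at (219,139) and (303,181), and the mouth at (235,112). Next I'll refine these and overlay them.

```bash
cat > h.py <<'E'
from workcell import *
import cv2,numpy as np
from scipy.optimize import minimize
from scipy.spatial.transform import Rotation as Ro
def proj(ci,P):return cv2.projectPoints(np.float64(P).reshape(-1,3),ci['rvec'],ci['tvec'],ci['intrinsics'],ci['dist'])[0][:,0]
def ray(ci,uv,z):
    n=cv2.undistortPoints(np.float64([[uv]]),ci['intrinsics'],ci['dist'])[0,0]
    R=cv2.Rodrigues(ci['rvec'])[0];c=-R.T@ci['tvec'];d=R.T@np.array([n[0],n[1],1]);return c+d*(z-c[2])/d[2]
T=np.linspace(0,2*np.pi,360,endpoint=False)
def circ(x,y,r,z):return np.c_[x+r*np.cos(T),y+r*np.sin(T),0*T+z]
def wheelfit(img,ci,p0):
    g=cv2.GaussianBlur(cv2.cvtColor(img,cv2.COLOR_RGB2LAB),(0,0),1).astype(float)
    from scipy.ndimage import map_coordinates as mc
    sm=lambda uv,c:mc(g[...,c],[uv[:,1],uv[:,0]],order=1)
    def cost(p):
        i=proj(ci,circ(*p,.132,.062));o=proj(ci,circ(*p,.138,.062))
        return -np.mean(np.minimum(abs(sm(i,1)-sm(o,1))+abs(sm(i,2)-sm(o,2))+.3*abs(sm(i,0)-sm(o,0)),25))
    gs=[(cost(p0+np.array([a,b])*.001),a,b) for a in range(-20,21,2) for b in range(-20,21,2)]
    m=min(gs);r=minimize(cost,p0+np.array(m[1:])*.001,method='Nelder-Mead',options=dict(initial_simplex=[p0+np.array(m[1:])*.001+np.array(q)*.002 for q in((0,0),(1,0),(0,1))]));return r.x,r.fun
E
python3 - <<'E'
from h import *
px=dict(scene=[(283,262),(255,230),(313,289),(301,203)],top=[(259,164),(303,181),(219,139),(235,112)])
for n in px:
    ci=camera_info(n);im=cv2.imread(f'pics/{n[0]}0.png')
    for uv,z in zip(px[n],(.062,.068,.068,.286)):print(n,uv,ray(ci,uv,z)[:2].round(4))
    w,f=wheelfit(im[...,::-1].copy(),ci,ray(ci,px[n][0],.062)[:2]);print('wheel',w.round(4),f)
    b=ray(ci,px[n][3],.286)[:2]
    S=6;u=np.array(px[n][0]);c0=u-[66,70];
    big=cv2.resize(im[c0[1]:c0[1]+130,c0[0]:c0[0]+132],None,fx=S,fy=S,interpolation=cv2.INTER_CUBIC)
    def dr(P,col):cv2.polylines(big,[np.int32((proj(ci,P)-c0+.5)*S)],True,col,1)
    for r in(.135,.1,.06,.04):dr(circ(*w,r,.062),(0,0,255))
    dr(circ(*b,.0175,.288),(0,255,0));dr(circ(*b,.052,.087),(0,255,0));dr(circ(*b,.002,.288),(0,255,0))
    cv2.imwrite(f'pics/{n}1.png',big[:600])
E
```

```text
scene (283, 262) [0.6154 0.0869]
scene (255, 230) [ 0.5902 -0.0305]
scene (313, 289) [0.63   0.1955]
scene (301, 203) [0.5685 0.1067]
wheel [0.6115 0.0826] -20.99863679384467
top (259, 164) [0.6022 0.0764]
top (303, 181) [ 0.5912 -0.0359]
top (219, 139) [0.6312 0.1904]
top (235, 112) [0.5701 0.1042]
wheel [0.6108 0.0804] -20.91596274674632
```

View pics/scene1.png

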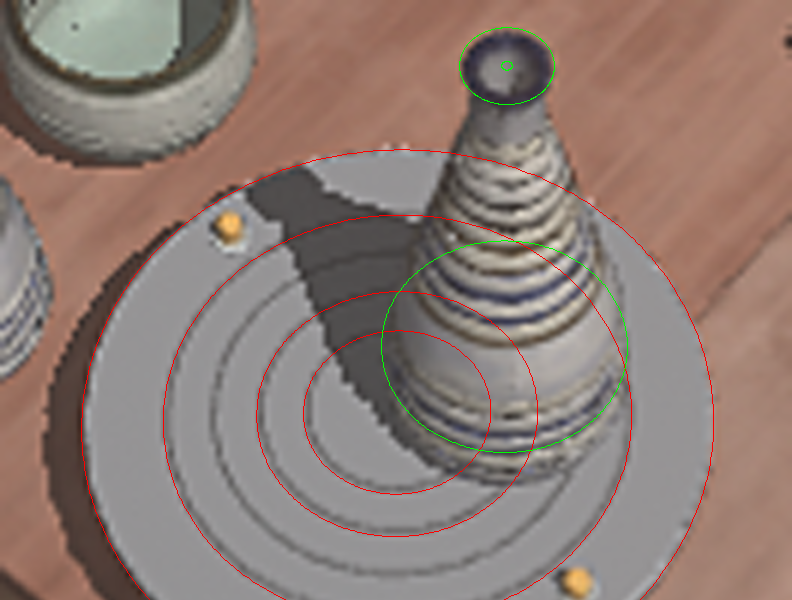

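View pics/top1.png

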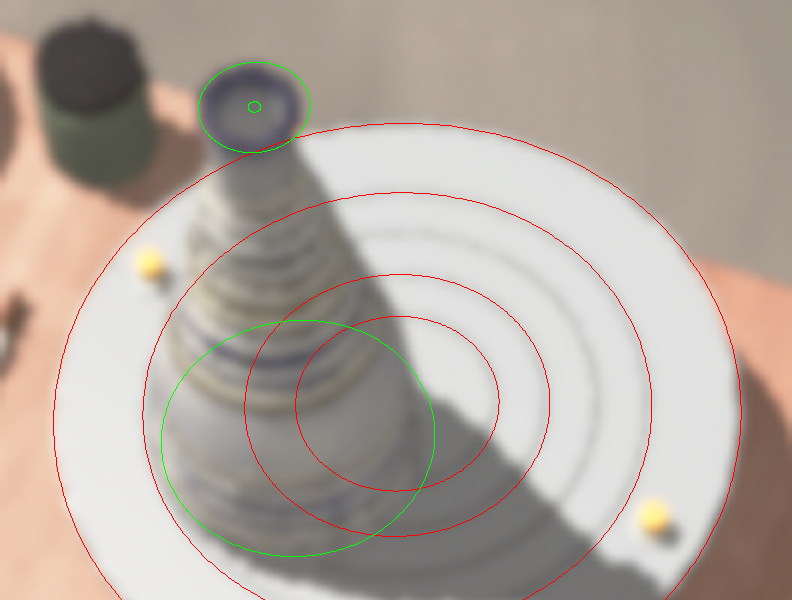

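The fits line up: the wheel centre is about (0.611, 0.0815) and the bottle about (0.569, 0.105). I'll locate the obstacles next and plan the approach.

```bash
cat >> h.py <<'E'
def rot(d_az,tilt,ysign=1):
    d=np.array([np.cos(d_az),np.sin(d_az),0]);y=ysign*np.array([-d[1],d[0],0])
    z=np.sin(tilt)*d+np.array([0,0,-np.cos(tilt)]);return np.c_[np.cross(y,z),y,z]
def plan(poses,start=None):
    s=state();R0=Ro.from_quat(np.roll(s['tool_rot'],-1)).as_matrix();p0=s['eef_pos']
    if start is not None:p0,R0=start
    for p,R in poses:
        print((R0.T@(np.array(p)-p0)*100).round(2).tolist(),Ro.from_matrix(R0.T@R).as_rotvec(degrees=True).round(1).tolist())
W=np.array([.6112,.0815])
E
python3 - <<'E'
from h import *
for n,l in dict(scene=dict(green=(395,235,0),greentop=(404,176,.226),brush1=(337,315,.01),brush2=(372,267,.01),jar=(312,346,0),fin=(196,201,.206),bowl=(238,190,.076),purp=(271,116,.226)),top=dict(green=(152,268,0),greentop=(124,222,.226),brush1=(194,146,.01),brush2=(168,206,.01),fin=(369,130,.206),bowl=(346,220,.076),purp=(338,271,.226))).items():
    ci=camera_info(n)
    for k,(u,v,z) in l.items():print(n,k,ray(ci,(u,v),z)[:2].round(3))
B=np.array([.569,.105]);v=W-B;az=np.arctan2(v[1],v[0]);d=v/np.hypot(*v);print('az',np.degrees(az),np.hypot(*v),d)
R=rot(az,np.radians(30))
q=B-.11*d
plan([((*q,.24),R),((*q,.083),R)])
E
```

```text
scene green [0.327 0.252]
scene greentop [0.31  0.226]
scene brush1 [0.626 0.271]
scene brush2 [0.457 0.261]
scene jar [0.727 0.271]
scene fin [ 0.679 -0.132]
scene bowl [ 0.525 -0.151]
scene purp [ 0.359 -0.164]
top green [0.3   0.221]
top greentop [0.315 0.222]
top brush1 [0.624 0.264]
top brush2 [0.448 0.251]
top fin [ 0.676 -0.142]
top bowl [ 0.527 -0.156]
top purp [ 0.36  -0.168]
az -29.11221093620417 0.04830207034900265 [ 0.87366855 -0.48652159]
[-38.59, -25.86, 0.19] [2.1, -29.9, 8.2]
[-38.59, -25.83, 15.89] [2.1, -29.9, 8.2]
```

```bash
python3 - <<'E'
from h import *
B=np.array([.569,.105]);v=W-B;az=np.arctan2(v[1],v[0]);d=v/np.hypot(*v)
R=rot(az,np.radians(30));q=B-.09*d
plan([((*q,.36),R)])
E
```

```text
[-40.57, -26.17, -11.8] [2.1, -29.9, 8.2]
```

Units first: shifts go in shares of 100 cm and turns go in shares of 180 degrees. So -40.55 cm / 100 = -0.4055, -11.8 cm / 100 = -0.118, -29.9 degrees / 180 = -0.1661.

Emit:
send_rows --travel '[[0,0,-0.06],[-0.02,-0.02,-0.12],[-0.07,-0.05,-0.12],[-0.12,-0.08,-0.12],[-0.17,-0.11,-0.12],[-0.22,-0.145,-0.12],[-0.27,-0.18,-0.12],[-0.32,-0.215,-0.12],[-0.37,-0.245,-0.12],[-0.4055,-0.261,-0.118]]' --turn '[[0,0,0],[0,0,0],[0.0017,-0.0222,0.0056],[0.0028,-0.0444,0.0111],[0.0044,-0.0667,0.0167],[0.0056,-0.0889,0.0222],[0.0072,-0.1111,0.0278],[0.0089,-0.1333,0.0333],[0.0106,-0.1556,0.0389],[0.0117,-0.1661,0.0456]]' --grip 5.5

```text
t: 1.35
eef_pos: [0.4908, 0.1476, 0.36]
tool_rot: [0.251, 0.244, 0.935, -0.065]
force: [0.5, 0.8, -0.2]
opening: 0.0549
grasp_force: 0.0
```

```bash
python3 - <<'E'
from h import *
B=np.array([.569,.105]);v=W-B;az=np.arctan2(v[1],v[0]);d=v/np.hypot(*v)
R=rot(az,np.radians(30));q=B-.09*d
plan([((*q,.36),R),((*q,.13),R),((*q,.083),R)]);print(state()['joints'])
E
```

```text
[0.08, 0.09, -0.05] [-0.0, 0.0, -0.2]
[11.58, 0.06, 19.87] [-0.0, 0.0, -0.2]
[13.93, 0.06, 23.94] [-0.0, 0.0, -0.2]
[ 0.53032528  0.02691863  1.73947284 -0.49403696  1.14061876 -0.37361825]
```

Emit:
send_rows --travel '[[0.02,0,0.0345],[0.04,0,0.069],[0.06,0,0.103],[0.08,0,0.1375],[0.1,0,0.172],[0.116,0.0005,0.199],[0.125,0.0005,0.215],[0.133,0.0005,0.229],[0.139,0.0005,0.239],[0.139,0.0005,0.239]]' --turn '[[0,0,0],[0,0,0],[0,0,0],[0,0,0],[0,0,0],[0,0,0],[0,0,0],[0,0,0],[0,0,0],[0,0,0]]'

```text
t: 2.6
eef_pos: [0.4894, 0.1507, 0.0828]
tool_rot: [0.249, 0.243, 0.935, -0.065]
force: [-0.5, -0.8, 0.6]
opening: 0.0555
grasp_force: 0.0
```

```bash
python3 - <<'E'
from h import *
s=state();print(s['t'],s['eef_pos'],s['force'],s['opening'])
a=capture('scene');t=capture('top')
A=cv2.resize(a[160:360,190:390],None,fx=2,fy=2,interpolation=cv2.INTER_CUBIC)
Bt=cv2.resize(t[70:270,150:350],None,fx=2,fy=2,interpolation=cv2.INTER_CUBIC)
cv2.imwrite('pics/p2.png',np.hstack([A,Bt])[...,::-1])
E
```

```text
2.6 [0.48936603 0.15068276 0.08281901] [-0.53442761 -0.84099003  0.6464582 ] 0.05545274920396762
```

View pics/p2.png

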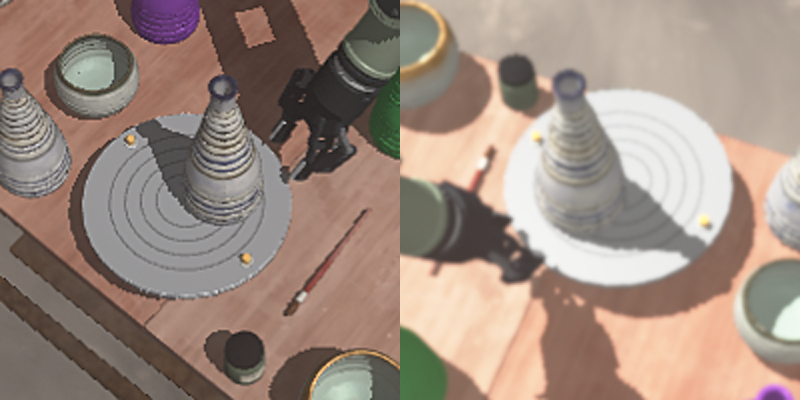

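The picture shows the gripper, at right in the scene view, with its two fingers straddling the bottle's near side, clear of it. Pushing begins along the line to the wheel centre.

In the tool's units: -3.46 cm / 100 = -0.0346, 1.2 cm / 100 = 0.012.

Emit:
send_rows --travel '[[-0.0035,-0.001,0.002],[-0.007,-0.001,0.004],[-0.0104,-0.001,0.006],[-0.0139,-0.001,0.008],[-0.0173,-0.001,0.01],[-0.0208,-0.001,0.012],[-0.0242,-0.001,0.014],[-0.0277,-0.001,0.016],[-0.0312,-0.001,0.018],[-0.0346,-0.001,0.02]]' --turn '[[0,0,0],[0,0,0],[0,0,0],[0,0,0],[0,0,0],[0,0,0],[0,0,0],[0,0,0],[0,0,0],[0,0,0]]'

```text
t: 3.95
eef_pos: [0.5246, 0.131, 0.0837]
tool_rot: [0.25, 0.243, 0.935, -0.064]
force: [-1.8, 1.9, 0.9]
opening: 0.0551
grasp_force: 1.3
```

```bash
cat >> h.py <<'E'
def mouth(img,ci,b0,zt=.288,prev=None):
    """match against stored mouth templates from first pictures"""
def look(n0={'scene':(301,203),'top':(235,112)}):
    out={}
    for n,uv in n0.items():
        ci=camera_info(n);im=capture(n);ref=cv2.imread(f'pics/{n[0]}0.png')[...,::-1].copy()
        t=ref[uv[1]-11:uv[1]+12,uv[0]-11:uv[0]+12]
        x0,y0=uv[0]-50,uv[1]-50
        r=cv2.matchTemplate(im[y0:y0+101,x0:x0+101],t,cv2.TM_CCOEFF_NORMED);_,sc,_,(mx,my)=cv2.minMaxLoc(r)
        f=lambda a,b,c:.5*(a-c)/(a-2*b+c)
        dx=f(*r[my,mx-1:mx+2]);dy=f(*r[my-1:my+2,mx])
        p=(x0+mx+11+dx,y0+my+11+dy);out[n]=ray(ci,p,.286)[:2]
        print(n,np.round(p,1),round(sc,2),'bottle',out[n].round(4))
    return out
E
python3 - <<'E'
from h import *
s=state();print(s['t'],s['eef_pos'],s['force'])
look()
E
```

```text
3.95 [0.52464185 0.1310327  0.08373338] [-1.84863693  1.90983093  0.91286394]
scene [322.1 174.5] 0.43 bottle [0.4747 0.0939]
top [237.2 111.6] 0.94 bottle [0.5725 0.1007]
```

In the tool's units: -2.77 cm / 100 = -0.0277, -2.6 cm / 100 = -0.026.

Emit:
send_rows --travel '[[-0.0035,0,0.002],[-0.007,0,0.004],[-0.0104,0,0.006],[-0.0139,0,0.008],[-0.0173,0,0.01],[-0.0208,0,0.012],[-0.0242,0,0.014],[-0.026,0,0.015],[-0.0277,0,0.016],[-0.0277,0,0.016]]' --turn '[[0,0,0],[0,0,0],[0,0,0],[0,0,0],[0,0,0],[0,0,0],[0,0,0],[0,0,0],[0,0,0],[0,0,0]]'

```text
t: 5.3
eef_pos: [0.5524, 0.1149, 0.0837]
tool_rot: [0.25, 0.243, 0.935, -0.064]
force: [-1.0, 0.8, -0.1]
opening: 0.0554
grasp_force: 0.6
```

```bash
sed -i 's/x0,y0=uv\[0\]-50,uv\[1\]-50/x0,y0=uv[0]-42,uv[1]-25/; s/y0:y0+101,x0:x0+101/y0:y0+72,x0:x0+84/' h.py
python3 - <<'E'
from h import *
s=state();print(s['t'],s['eef_pos'],s['force'])
look()
a=capture('scene');t=capture('top')
A=cv2.resize(a[180:330,215:350],None,fx=3,fy=3,interpolation=cv2.INTER_CUBIC)[:450]
Bt=cv2.resize(t[95:245,190:305],None,fx=3,fy=3,interpolation=cv2.INTER_CUBIC)[:450]
cv2.imwrite('pics/p3.png',np.hstack([A,Bt])[...,::-1])
E
```

```text
5.3 [0.55243681 0.11492416 0.08372267] [-1.03366624  0.78376082 -0.08812357]
scene [315.6 208.1] 0.43 bottle [0.5591 0.1405]
top [250.6 105.4] 0.83 bottle [0.5944 0.0823]
```

View pics/p3.png

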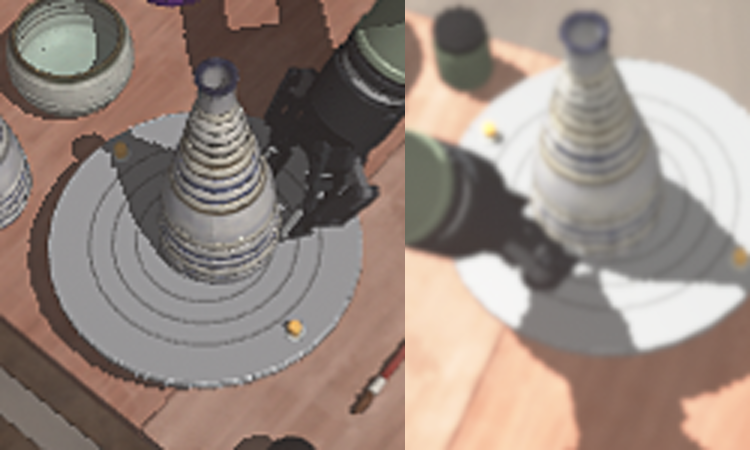

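The bottle is upright and between the fingers. Its mouth is at about (287,205) in the scene view and (250,106) in the top view. Background changes upset the scene match, so I'll mask the template.

```bash
sed -i "s/t,cv2.TM_CCOEFF_NORMED)/t,cv2.TM_CCOEFF_NORMED,mask=cv2.circle(np.zeros_like(t),(11,11),8,(255,255,255),-1))/" h.py
python3 - <<'E'
from h import *
o=look()
print(ray(camera_info('scene'),(287,205.3),.286))
ci=camera_info('top');print(wheelfit(capture('top'),ci,W))
print(state()['eef_pos'])
E
```

```text
scene [315.8 208. ] 0.64 bottle [0.5586 0.1406]
top [250.4 105.7] 0.84 bottle [0.5938 0.0823]
[0.59284064 0.0864982  0.286     ]
(array([0.61077122, 0.08021698]), np.float64(-17.5453821699733))
[0.55235406 0.11503443 0.08373544]
```

```bash
python3 - <<'E'
from h import *
R=Ro.from_quat(np.roll(state()['tool_rot'],-1)).as_matrix();print(R.round(3))
out=[]
for n,b,w,c in(('scene',(.5928,.0865),(.6115,.0826),(220,190)),('top',(.594,.0823),(.6108,.0804),(205,95))):
    ci=camera_info(n);im=cv2.resize(capture(n)[c[1]:c[1]+100,c[0]:c[0]+100],None,fx=4,fy=4,interpolation=cv2.INTER_CUBIC)[...,::-1].copy()
    for P,col in((circ(*b,.052,.09),(0,255,0)),(circ(*b,.0175,.288),(0,255,0)),(circ(*w,.06,.062),(0,0,255)),(circ(*w,.08,.062),(0,0,255))):
        cv2.polylines(im,[np.int32((proj(ci,P)-c+.5)*4)],True,col,1)
    out.append(im)
w=cv2.resize(capture('wrist'),(266,200))[...,::-1]
bot=np.zeros((200,800,3),np.uint8);bot[:,:266]=w
cv2.imwrite('pics/p4.png',np.vstack([np.hstack(out),bot]))
E
```

```text
[[-0.756  0.487  0.437]
 [ 0.423  0.873 -0.242]
 [-0.499  0.001 -0.866]]
```

View pics/p4.png

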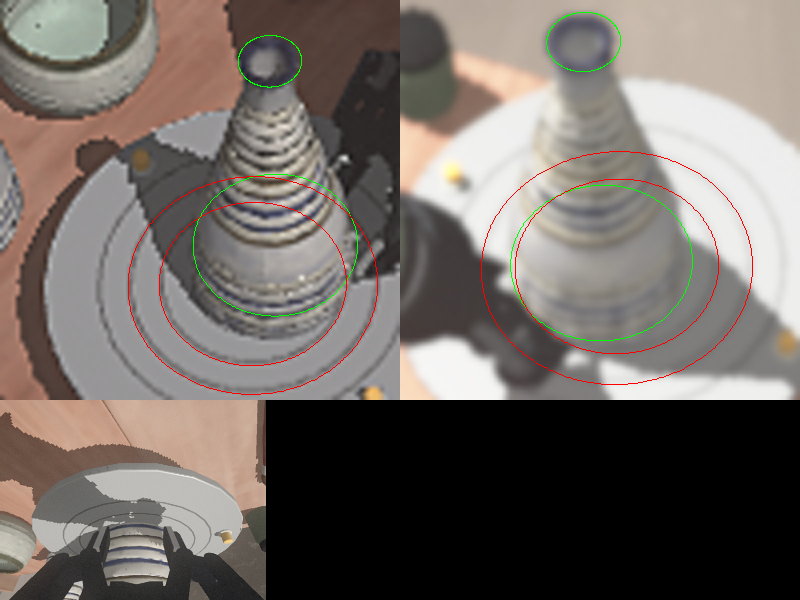

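The bottle stands centred between the fingers in the wrist view. I'll fit the wheel in the wrist camera too, to compare the frames.

```bash
python3 - <<'E'
from h import *
ci=camera_info('wrist');im=capture('wrist');s=state();print(s['eef_pos'])
w,f=wheelfit(im,ci,W);print(w,f)
B=np.array([.5935,.0843])
big=cv2.resize(im[120:420,60:460],None,fx=2,fy=2,interpolation=cv2.INTER_CUBIC)[...,::-1].copy()
def dr(P,col):
    q=proj(ci,P);cv2.polylines(big,[np.int32((q-[60,120]+.5)*2)],True,col,1)
for r in(.06,.08,.1,.135):dr(circ(*w,r,.062),(0,0,255))
dr(circ(*B,.052,.085),(0,255,0));dr(circ(*B,.045,.125),(0,255,0))
cv2.imwrite('pics/p5.png',big)
E
```

```text
[0.55235876 0.11508492 0.08374839]
[0.60965543 0.08310458] -14.451959042379096
```

View pics/p5.png

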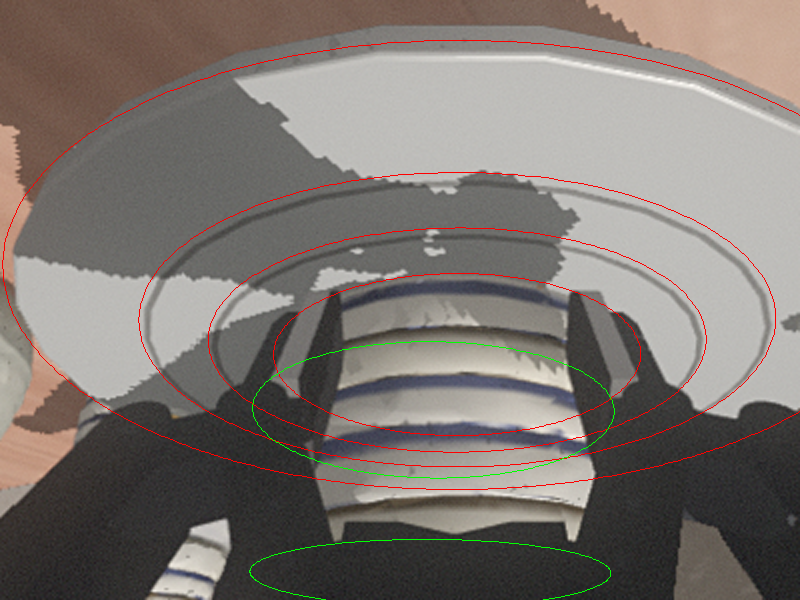

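In the wrist view the bottle is nearly centred on the line to the wheel axis: its bands' symmetry axis is at x≈451 and the rings' centre at x≈458. I'll push a bit more, back off, and measure the foot against the guide lines.

In the tool's units: 2.6 cm / 100 = 0.026, 1.73 cm / 100 = 0.0173.

Emit:
send_rows --travel '[[-0.0026,0,0.0015],[-0.0052,0,0.003],[-0.0078,0,0.0045],[-0.0104,0,0.006],[-0.0104,0,0.006],[-0.0069,0,0.004],[0,0,0],[0.0086,0,-0.005],[0.0173,0,-0.01],[0.026,0,-0.015]]' --turn '[[0,0,0],[0,0,0],[0,0,0],[0,0,0],[0,0,0],[0,0,0],[0,0,0],[0,0,0],[0,0,0],[0,0,0]]'

```text
t: 7.1
eef_pos: [0.5254, 0.1302, 0.0838]
tool_rot: [0.25, 0.243, 0.935, -0.064]
force: [0.6, -0.2, -0.4]
opening: 0.055
grasp_force: 0.0
```

```bash
python3 - <<'E'
from h import *
print(state()['eef_pos'],state()['force'])
o=look();w={'scene':(.6115,.0826),'top':(.6108,.0804)}
ims=[]
for n,c,sz in(('scene',(235,190),(85,130)),('top',(205,95),(115,130))):
    ci=camera_info(n);im=capture(n);cv2.imwrite(f'pics/{n}_raw6.png',im[...,::-1])
    g=cv2.resize(im[c[1]:c[1]+sz[1],c[0]:c[0]+sz[0]],None,fx=4,fy=4,interpolation=cv2.INTER_CUBIC)[...,::-1].copy()
    for P,col in((circ(*w[n],.04,.062),(0,0,255)),(circ(*w[n],.06,.062),(0,0,255)),(circ(*w[n],.052,.087),(0,255,0)),(circ(*w[n],.0175,.288),(0,255,0))):
        cv2.polylines(g,[np.int32((proj(ci,P)-c+.5)*4)],True,col,1)
    ims.append(g)
cv2.imwrite('pics/p6.png',np.hstack(ims))
E
```

```text
[0.52541473 0.13019503 0.08379213] [ 0.60668272 -0.24210984 -0.43093633]
scene [281.3 206.7] 0.9 bottle [0.6038 0.0791]
top [255.1 102.2] 0.95 bottle [0.6045 0.077 ]
```

View pics/p6.png

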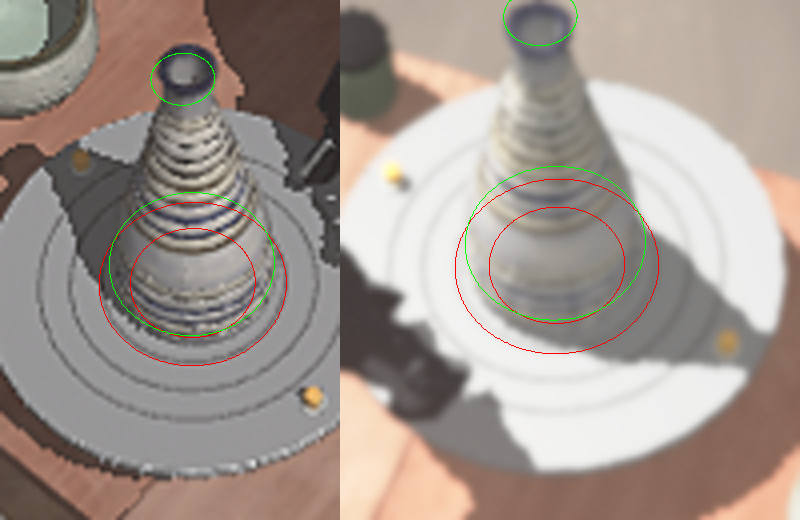

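The match now gives the bottle about 7 mm short of centre by its mouth, but the lower body looks nearly centred, so the mouth may sit slightly off the foot axis. I'll close the fingers and back off, so the wrist camera sees the low body against the rings.

Emit:
send_rows --travel '[[0.0043,0,-0.0025],[0.0087,0,-0.005],[0.013,0,-0.0075],[0.0173,0,-0.01],[0.01,0,-0.024],[0.0025,0,-0.038],[-0.005,0,-0.052],[-0.005,0,-0.052],[-0.005,0,-0.052],[-0.005,0,-0.052]]' --turn '[[0,0,0],[0,0,0],[0,0,0],[0,0,0],[0,0,0],[0,0,0],[0,0,0],[0,0,0],[0,0,0],[0,0,0]]' --grip 0

```text
t: 8.55
eef_pos: [0.5068, 0.14, 0.1305]
tool_rot: [0.25, 0.243, 0.935, -0.065]
force: [0.2, 0.4, 0.5]
opening: 0.0002
grasp_force: 0.0
```

```bash
python3 - <<'E'
from h import *
print(state()['eef_pos'],state()['opening'])
cw=camera_info('wrist');iw=capture('wrist');cv2.imwrite('pics/wrist_raw7.png',iw[...,::-1])
R=cv2.Rodrigues(cw['rvec'])[0];print('cam',(-R.T@cw['tvec']).round(3),'fwd',R[2].round(2))
ww,f=wheelfit(iw,cw,W);print('wheel wrist',ww.round(4),f)
for n in('scene','top'):
    ci=camera_info(n);print(n,(lambda R:(-R.T@ci['tvec']).round(2))(cv2.Rodrigues(ci['rvec'])[0]),wheelfit(capture(n),ci,W)[0].round(4))
look()
g=cv2.resize(iw,(800,600),interpolation=cv2.INTER_CUBIC)[...,::-1].copy();S=800/560
def dr(P,col):cv2.polylines(g,[np.int32((proj(cw,P)+.5)*S)],True,col,1)
for r in(.06,.08,.135):dr(circ(*ww,r,.062),(0,0,255))
B=ww+[-.007,-.0035]
dr(circ(*B,.052,.087),(0,255,0));dr(circ(*B,.0175,.288),(0,255,0))
cv2.imwrite('pics/p7.png',g)
E
```

```text
[0.506788   0.13999017 0.13048777] 0.0001727871939659715
cam [0.385 0.207 0.202] fwd [ 0.66 -0.37 -0.65]
wheel wrist [0.6079 0.0842] -15.748480277261914
scene [1.1  0.52 1.22] [0.6116 0.0826]
top [ 0.1  -0.15  0.97] [0.6102 0.081 ]
scene [281.3 206.7] 0.9 bottle [0.6037 0.0791]
top [255.1 102.2] 0.95 bottle [0.6045 0.077 ]
```

View pics/p7.png

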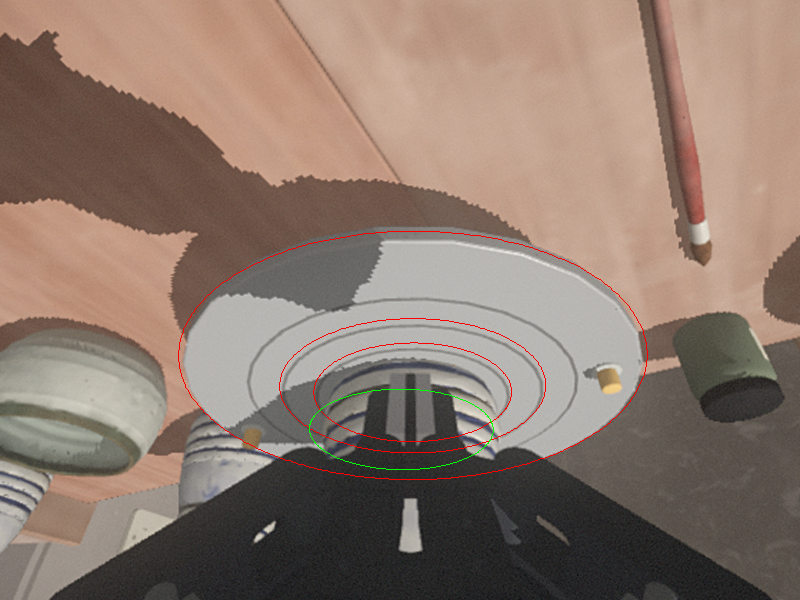

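The wrist view shows the low body centred near x≈411 and the rings near x≈413, with the foot's near edge at about (415,360). I'll sample radial profiles on the wheel plane in each camera, using the rings as a scale, to locate the foot edge itself.

```bash
cat > prof.py <<'E'
from h import *
from scipy.ndimage import map_coordinates as mc
def prof(n,ci,im,w,azs,r=np.arange(36,112,2)):
    L=cv2.cvtColor(im,cv2.COLOR_RGB2GRAY).astype(float)
    print(n,'r ',' '.join('%3d'%k for k in r))
    for a in azs:
        A=np.radians(a)+np.radians([-2,0,2])
        P=np.stack([np.c_[w[0]+r/1000*np.cos(q),w[1]+r/1000*np.sin(q),0*r+.062] for q in A]).reshape(-1,3)
        uv=proj(ci,P);v=mc(L,[uv[:,1],uv[:,0]],order=1).reshape(3,-1).mean(0)
        print('%4d    '%a,' '.join('%3d'%k for k in v))
E
python3 - <<'E'
from prof import *
ld=lambda f:cv2.imread(f)[...,::-1].copy()
prof('scene',camera_info('scene'),ld('pics/scene_raw6.png'),(.6115,.0826),[-20,0,20,42,60,80,100])
prof('top',camera_info('top'),ld('pics/top_raw6.png'),(.6105,.0807),[140,160,180,204,225,245,265])
prof('wrist',camera_info('wrist'),ld('pics/wrist_raw7.png'),(.6097,.0831),[100,115,130,150,165,180,195])
E
```

```text
scene r   36  38  40  42  44  46  48  50  52  54  56  58  60  62  64  66  68  70  72  74  76  78  80  82  84  86  88  90  92  94  96  98 100 102 104 106 108 110
 -20      85  98 107  90  79  76  98 140 154 156 138 123 140 152 152 151 151 151 152 151 133 123 145 152 152 151 150 151 152 151 137 122 141 153 151 150 150 150
   0     114 103  80  80  81 109 154 156 155 150 130 123 143 153 152 151 151 152 152 147 129 122 142 152 151 151 151 151 152 148 134 125 142 151 151 151 151 150
  20     132 109 101 104 100 120 151 155 153 147 130 119 144 154 152 151 151 152 152 145 127 119 143 153 151 151 151 151 152 145 133 128 146 152 151 151 150 150
  42     115 114 118 109 106 121 144 156 153 147 130 121 151 153 152 151 151 152 151 146 132 131 147 151 151 151 151 152 150 145 132 131 139 153 152 151 151 151
  60     151 122  99 114 116 117 141 155 153 149 138 125 141 153 152 151 151 151 152 148 134 123 141 153 152 151 151 152 152 146 133 127 142 153 152 151 151 151
  80     141 162 147 128 129 121 135 154 154 150 137 128 144 153 152 151 151 152 153 150 134 124 141 153 152 151 151 151 152 150 136 1
[... 2061 characters left out ...]
 182 182 183 182 184 178 139 183 183 183 182 182 183 182
 150     128  88  72  78 107 126 163 181 183 164 151 181 182 182 182 182 182 181 183 173 146 182 183 182 182 182 182 182 182 171 148 182 181 181 182 182 182 183
 165     130 101  73  73 109 117 156 182 183 163 150 182 181 182 182 182 182 182 182 169 145 183 182 182 182 181 181 181 182 172 133 169 165 154 147 131 114 102
 180     128 122  81  62  75 108 114 145 183 172 142 179 182 181 181 181 182 181 182 176 140 179 181 182 182 181 181 181 181 178 135 163 157 143 133 134 132 116
 195     127 127 116  72  69 102 107 103 131 155 132 174 181 181 182 181 181 181 182 181 138 176 182 181 181 182 182 182 181 183 140 177 180 182 181 181 182 180
```

The foot-edge profiles put the foot about 3 mm off centre, towards roughly 210°. The mouth shows the same direction but about 8 mm. A correction of about 4.5 mm along azimuth 28° suits both.

```bash
python3 - <<'E'
from h import *
Wr=np.array([.6097,.0831]);a=np.radians(28);u=np.array([np.cos(a),np.sin(a)])
q=Wr-.085*u
R=lambda az:rot(np.radians(az),np.radians(30))
p0=state()['eef_pos']
plan([((*(p0[:2]+(q-p0[:2])*f),.15),R(-29.1+57.1*f)) for f in np.linspace(0,1,8)[1:]]+[((*q,.083),R(28))])
E
```

```text
[-1.83, -1.02, -1.14] [-4.0, -0.1, -7.1]
[-2.71, -2.03, -0.63] [-8.1, -0.1, -14.2]
[-3.6, -3.05, -0.13] [-12.2, -0.1, -21.3]
[-4.48, -4.07, 0.38] [-16.3, -0.1, -28.3]
[-5.36, -5.09, 0.89] [-20.3, -0.0, -35.4]
[-6.24, -6.1, 1.39] [-24.4, -0.0, -42.5]
[-7.13, -7.12, 1.9] [-28.5, -0.0, -49.5]
[-3.78, -7.13, 7.71] [-28.5, -0.0, -49.5]
```

In the tool's units: 7.7 cm / 100 = 0.077, -7.1 cm / 100 = -0.071, -49.5 degrees / 180 = -0.275.

Emit:
send_rows --travel '[[-0.018,-0.01,-0.011],[-0.027,-0.02,-0.006],[-0.036,-0.0305,-0.001],[-0.045,-0.041,0.004],[-0.0535,-0.051,0.009],[-0.0625,-0.061,0.014],[-0.071,-0.071,0.019],[-0.06,-0.071,0.0385],[-0.049,-0.071,0.0575],[-0.038,-0.071,0.077]]' --turn '[[-0.0222,0,-0.0394],[-0.045,0,-0.0789],[-0.0678,0,-0.1183],[-0.0906,0,-0.1572],[-0.1128,0,-0.1967],[-0.1356,0,-0.2361],[-0.1583,0,-0.275],[-0.1583,0,-0.275],[-0.1583,0,-0.275],[-0.1583,0,-0.275]]' --grip 5.5

```text
t: 10.05
eef_pos: [0.5421, 0.0633, 0.1078]
tool_rot: [0.229, -0.222, 0.947, 0.042]
force: [0.0, -0.9, -0.4]
opening: 0.0552
grasp_force: 0.0
```

```bash
python3 - <<'E'
from h import *
s=state();print(s['t'],s['eef_pos'],s['force'],s['joints'].round(2))
Wr=np.array([.6097,.0831]);a=np.radians(28);u=np.array([np.cos(a),np.sin(a)])
plan([((*(Wr-k*u),.083),rot(a,np.radians(30))) for k in(.085,.057,.0517)])
E
```

```text
10.05 [0.54205199 0.06326217 0.10781997] [ 0.00090867 -0.86139652 -0.38449409] [-0.01  0.27  2.15  0.59  0.34 -2.56]
[2.52, -1.42, 1.54] [-2.0, -3.1, -1.1]
[0.02, -1.33, 2.81] [-2.0, -3.1, -1.1]
[-0.45, -1.31, 3.05] [-2.0, -3.1, -1.1]
```

Joint 6 reached its limit. I'll back up and out, and spin the hand half a turn the other way, which gives an equivalent grasp frame.

```bash
python3 - <<'E'
from h import *
Wr=np.array([.6097,.0831]);a=np.radians(28);u=np.array([np.cos(a),np.sin(a)]);q=(*(Wr-.12*u),.2)
R0=Ro.from_quat(np.roll(state()['tool_rot'],-1)).as_matrix()
plan([(q,R0),((q),R0@Ro.from_euler('z',80,degrees=True).as_matrix())])
E
```

```text
[0.34, -1.79, -10.47] [0.0, 0.0, 0.0]
[0.34, -1.79, -10.47] [-0.0, -0.0, 80.0]
```

In the tool's units: -10.5 cm / 100 = -0.105, -8 cm / 100 = -0.08, 90 degrees / 180 = 0.5.

Emit:
send_rows --travel '[[0.001,-0.006,-0.04],[0.003,-0.012,-0.08],[0.003,-0.018,-0.105],[0.003,-0.018,-0.105],[0.003,-0.018,-0.105],[0.003,-0.018,-0.105],[0.003,-0.018,-0.105],[0.003,-0.018,-0.105],[0.003,-0.018,-0.105],[0.003,-0.018,-0.105]]' --turn '[[0,0,0],[0,0,0.0556],[0,0,0.1111],[0,0,0.1667],[0,0,0.2222],[0,0,0.2778],[0,0,0.3333],[0,0,0.3889],[0,0,0.4444],[0,0,0.5]]'

```text
t: 11.3
eef_pos: [0.5036, 0.0275, 0.2004]
tool_rot: [0.132, 0.513, 0.826, 0.192]
force: [0.1, 0.7, 0.3]
opening: 0.055
grasp_force: 0.0
```

```bash
python3 - <<'E'
from h import *
s=state();print(s['t'],s['eef_pos'],s['joints'].round(2))
Wr=np.array([.6097,.0831]);a=np.radians(28);u=np.array([np.cos(a),np.sin(a)]);R=rot(a,np.radians(30),-1)
plan([((*(Wr-k*u),z),R) for k,z in((.12,.2),(.085,.15),(.085,.083))])
E
```

```text
11.3 [0.50355351 0.02752724 0.20035565] [-0.11  0.08  2.09  0.41  0.6  -0.86]
[-0.08, -0.03, 0.03] [-0.9, 4.0, 88.8]
[0.15, 0.83, 6.06] [-0.9, 4.0, 88.8]
[0.29, -2.2, 12.04] [-0.9, 4.0, 88.8]
```

In the tool's units: 12 cm / 100 = 0.12, -2.2 cm / 100 = -0.022, 88.8 degrees / 180 = 0.4933.

Emit:
send_rows --travel '[[0,0,0],[0,0,0],[0,0,0],[0,0,0],[0,0,0],[0,0,0],[0.001,0.004,0.03],[0.0015,0.008,0.06],[0.002,-0.007,0.09],[0.003,-0.022,0.12]]' --turn '[[-0.0006,0.0022,0.0556],[-0.0011,0.005,0.1111],[-0.0017,0.0072,0.1667],[-0.0022,0.01,0.2222],[-0.0028,0.0128,0.2778],[-0.0033,0.015,0.3333],[-0.0039,0.0178,0.3889],[-0.0044,0.02,0.4444],[-0.005,0.0222,0.4933],[-0.005,0.0222,0.4933]]'

```text
t: 12.55
eef_pos: [0.5348, 0.0431, 0.0826]
tool_rot: [-0.062, 0.937, 0.236, 0.251]
force: [0.8, 1.4, 0.3]
opening: 0.0547
grasp_force: 0.0
```

```bash
python3 - <<'E'
from h import *
s=state();print(s['t'],s['eef_pos'],s['force'],s['joints'].round(2))
Wr=np.array([.6097,.0831]);a=np.radians(28);u=np.array([np.cos(a),np.sin(a)]);R=rot(a,np.radians(30),-1)
plan([((*(Wr-k*u),z),R) for k,z in((.085,.083),(.06,.083),(.0525,.083))])
look()
E
```

```text
12.55 [0.53477121 0.0431167  0.08256176] [0.8158182  1.35937691 0.33976827] [-0.1   0.31  2.22  1.05  0.33  0.02]
[0.02, -0.01, -0.04] [0.0, 0.0, 0.3]
[2.18, -0.0, 1.21] [0.0, 0.0, 0.3]
[2.83, -0.0, 1.58] [0.0, 0.0, 0.3]
scene [281.1 206.9] 0.57 bottle [0.6044 0.0791]
top [255.1 102.2] 0.95 bottle [0.6045 0.077 ]
```

In the tool's units: 2.8 cm / 100 = 0.028, 2.7 cm / 100 = 0.027.

Emit:
send_rows --travel '[[0.0045,0,0.0026],[0.009,0,0.0052],[0.0135,0,0.0078],[0.0173,0,0.01],[0.0195,0,0.0113],[0.0215,0,0.0124],[0.0235,0,0.0136],[0.0255,0,0.0147],[0.027,0,0.0156],[0.028,0,0.016]]' --turn '[[0,0,0],[0,0,0],[0,0,0],[0,0,0],[0,0,0],[0,0,0],[0,0,0],[0,0,0],[0,0,0],[0,0,0]]'

```text
t: 13.9
eef_pos: [0.563, 0.0582, 0.0835]
tool_rot: [-0.062, 0.937, 0.236, 0.251]
force: [-1.7, -2.3, -0.5]
opening: 0.0548
grasp_force: 1.1
```

```bash
python3 - <<'E'
from h import *
s=state();print(s['t'],s['eef_pos'],s['force'],s['grasp_force'])
look()
from prof import *
prof('scene',camera_info('scene'),capture('scene'),(.6115,.0826),[0,20,42,60,80],np.arange(36,64,2))
E
```

```text
13.9 [0.56296553 0.05820656 0.08345838] [-1.72175931 -2.31213123 -0.4669421 ] 1.0963530723904569
scene [307.7 218.5] 0.45 bottle [0.5918 0.1441]
top [254.7 101.7] 0.89 bottle [0.6054 0.0782]
scene r   36  38  40  42  44  46  48  50  52  54  56  58  60  62
   0     106 115  99  92  90  98 135 158 156 151 131 123 143 153
  20     140 124 104 114 101  94 134 155 155 148 131 120 144 154
  42     156 135 115 115 113 100 138 158 154 147 130 121 151 153
  60     147 146 122 114 121 112 124 149 156 151 139 125 142 153
  80     116 150 165 144 139 140 131 146 155 151 137 128 144 153
```

Emit:
send_rows --travel '[[0.0009,0,0.0005],[0.0017,0,0.001],[0.0026,0,0.0015],[0.003,0,0.0017],[0.003,0,0.0017],[0.001,0,0.0006],[-0.005,0,-0.003],[-0.013,0,-0.0075],[-0.022,0,-0.0127],[-0.03,0,-0.0173]]' --turn '[[0,0,0],[0,0,0],[0,0,0],[0,0,0],[0,0,0],[0,0,0],[0,0,0],[0,0,0],[0,0,0],[0,0,0]]'

```text
t: 15.3
eef_pos: [0.5318, 0.0416, 0.0837]
tool_rot: [-0.062, 0.937, 0.236, 0.251]
force: [0.3, 0.5, 0.0]
opening: 0.055
grasp_force: 0.0
```

```bash
python3 - <<'E'
from prof import *
s=state();print(s['t'],s['eef_pos'],s['force'],s['grasp_force'])
look()
prof('scene',camera_info('scene'),capture('scene'),(.6115,.0826),[-20,0,20,42,60,80,100],np.arange(36,64,2))
prof('top',camera_info('top'),capture('top'),(.6105,.0807),[160,180,200],np.arange(36,64,2))
prof('wrist',camera_info('wrist'),capture('wrist'),(.6097,.0831),[160,180,200,220,240,260],np.arange(36,64,2))
E
```

```text
15.3 [0.53178961 0.04163756 0.08366683] [0.3469625  0.50464971 0.02617802] 0.0
scene [281.2 208.7] 0.56 bottle [0.6079 0.0824]
top [254.2 100.2] 0.92 bottle [0.6082 0.0804]
scene r   36  38  40  42  44  46  48  50  52  54  56  58  60  62
 -20     105 112  87  95  98  84  78  80 106 128 139 127 141 153
   0      99  84 108 112 101  93  85 118 157 154 132 123 144 154
  20     100 126 148 105  95 105  92 103 140 151 133 120 144 154
  42     109 141 141 117 103 118 110 118 143 147 133 122 152 154
  60     101 110 159 148 128 116 119 115 130 147 141 126 142 154
  80     146 108 118 158 161 126 123 125 130 148 140 129 145 154
 100      96 115 129 115 147 169 150 132 133 146 142 125 139 155
top r   36  38  40  42  44  46  48  50  52  54  56  58  60  62
 160     136 130 122 114 106  98  97 107 124 138 145 147 148 147
 180     111 111 110 109 105  98  92  93 106 120 131 137 141 142
 200     110 109 109 109 109 109 109 110 114 122 127 127 121 111
wrist r   36  38  40  42  44  46  48  50  52  54  56  58  60  62
 160     106  77 125 108  97 117 199 201 202 204 145 204 206 206
 180      82 108  75 113 106 102 193 193 193 193 148 188 194 194
 200     103  67 109  97 102 102 103 103 171 183 166 155 184 184
 220     103  62  72  99 102  98 100 101 100 101 104  77 133 155
 240     101 100  65 102  96  95  94  95  94  96  97  79  87  98
 260      96  88  84  96  76  99  93  93  92  93  93  93  66  92
```

The bottle is now centred: mouth within 3 mm and foot within about 2 mm by the ring profiles. It is free, so next I'll locate the pins.

```bash
python3 - <<'E'
from h import *
for n,w in(('scene',(.6116,.0826)),('top',(.6106,.0806))):
    ci=camera_info(n);im=capture(n);hsv=cv2.cvtColor(im,cv2.COLOR_RGB2HSV)
    m=cv2.inRange(hsv,(12,110,90),(32,255,255))
    k,_,st,ce=cv2.connectedComponentsWithStats(m)
    for i in range(1,k):
        p=ray(ci,ce[i],.069)[:2]-w
        if st[i,4]>3 and .09<np.hypot(*p)<.13:print(n,ce[i].round(1),st[i,4],'r',np.hypot(*p).round(4),'az',np.degrees(np.arctan2(p[1],p[0])).round(1))
E
```

```text
scene [254.8 229.5] 13 r 0.1162 az -100.9
scene [312.5 288.6] 17 r 0.1132 az 80.4
top [301.7 180. ] 7 r 0.1145 az -99.3
```

```bash
cat > planA.py <<'E'
from h import *
from scipy.spatial.transform import Slerp
Wr=np.array([.610,.0825])
pol=lambda a,r,z:(Wr[0]+r*np.cos(np.radians(a)),Wr[1]+r*np.sin(np.radians(a)),z)
def tool(a):return rot(np.radians(a-180-90),0)   # vertical, y_t azimuth = a-180
E
python3 - <<'E'
from planA import *
R0=Ro.from_quat(np.roll(state()['tool_rot'],-1))
sl=Slerp([0,1],Ro.concatenate([R0,Ro.from_matrix(tool(62))]))
P=[pol(208,.1,.11),pol(208,.12,.14),pol(205,.125,.17)]+[pol(a,.125,.17) for a in np.linspace(205,130,8)[1:]]
plan([(p,sl(min(1,max(0,(i-1)/8))).as_matrix()) for i,p in enumerate(P)])
E
```

```text
[0.19, 0.05, -2.92] [0.0, 0.0, 0.0]
[-0.05, 0.05, -6.52] [0.0, 0.0, 0.0]
[1.04, -0.6, -9.36] [-1.8, -3.5, 6.9]
[1.35, -2.91, -9.19] [-3.6, -6.9, 13.7]
[2.02, -5.11, -8.81] [-5.5, -10.4, 20.6]
[3.03, -7.13, -8.23] [-7.3, -13.8, 27.5]
[4.35, -8.9, -7.47] [-9.1, -17.3, 34.3]
[5.94, -10.35, -6.56] [-10.9, -20.7, 41.2]
[7.73, -11.44, -5.53] [-12.8, -24.2, 48.1]
[9.66, -12.13, -4.42] [-14.6, -27.6, 55.0]
```

In the tool's units: -12.1 cm / 100 = -0.121, -10.35 cm / 100 = -0.1035, 48.1 degrees / 180 = 0.2672.

Emit:
send_rows --travel '[[0.002,0,-0.029],[0,0,-0.065],[0.01,-0.006,-0.094],[0.0135,-0.029,-0.092],[0.02,-0.051,-0.088],[0.03,-0.071,-0.082],[0.0435,-0.089,-0.075],[0.0595,-0.1035,-0.066],[0.077,-0.114,-0.055],[0.097,-0.121,-0.044]]' --turn '[[0,0,0],[0,0,0],[-0.01,-0.0194,0.0383],[-0.02,-0.0383,0.0761],[-0.0306,-0.0578,0.1144],[-0.0406,-0.0767,0.1528],[-0.0506,-0.0961,0.1906],[-0.0606,-0.115,0.2289],[-0.0711,-0.1344,0.2672],[-0.0811,-0.1533,0.3056]]' --grip 0

```text
t: 16.9
eef_pos: [0.53, 0.18, 0.1701]
tool_rot: [-0.003, 0.976, -0.218, 0.013]
force: [0.0, -0.2, -0.1]
opening: 0.0002
grasp_force: 0.0
```

```bash
python3 - <<'E'
from planA import *
s=state();print(s['t'],s['eef_pos'],s['force'],s['joints'].round(2),s['opening'])
plan([(pol(a,.128,.16),tool(62)) for a in np.linspace(130,62,7)]+[(pol(62,.115,.12),tool(62)),(pol(62,.115,.077),tool(62))])
look()
E
```

```text
16.9 [0.53003803 0.1799736  0.17012101] [ 0.02998148 -0.1835877  -0.11644384] [ 0.31  0.34  1.73 -0.01  1.05  2.33] 0.00019739861805366917
[-0.26, 0.06, 1.01] [-0.7, -1.3, 2.8]
[1.02, -2.12, 1.06] [-0.7, -1.3, 2.8]
[2.7, -4.01, 1.12] [-0.7, -1.3, 2.8]
[4.73, -5.52, 1.19] [-0.7, -1.3, 2.8]
[7.0, -6.61, 1.26] [-0.7, -1.3, 2.8]
[9.45, -7.23, 1.32] [-0.7, -1.3, 2.8]
[11.98, -7.36, 1.38] [-0.7, -1.3, 2.8]
[11.82, -6.02, 5.36] [-0.7, -1.3, 2.8]
[11.72, -5.96, 9.66] [-0.7, -1.3, 2.8]
scene [281.5 208.5] 0.65 bottle [0.6072 0.0826]
top [254.2 100.3] 0.92 bottle [0.6082 0.0804]
```

In the tool's units: 12 cm / 100 = 0.12, 9.45 cm / 100 = 0.0945, 2.8 degrees / 180 = 0.0156.

Emit:
send_rows --travel '[[0.01,-0.021,0.01],[0.027,-0.04,0.011],[0.047,-0.055,0.012],[0.07,-0.066,0.013],[0.0945,-0.072,0.013],[0.12,-0.0735,0.014],[0.119,-0.06,0.04],[0.118,-0.06,0.065],[0.1175,-0.06,0.085],[0.117,-0.0595,0.0965]]' --turn '[[-0.0011,-0.0017,0.0028],[-0.0022,-0.0044,0.0083],[-0.0039,-0.0072,0.0156],[-0.0039,-0.0072,0.0156],[-0.0039,-0.0072,0.0156],[-0.0039,-0.0072,0.0156],[-0.0039,-0.0072,0.0156],[-0.0039,-0.0072,0.0156],[-0.0039,-0.0072,0.0156],[-0.0039,-0.0072,0.0156]]'

```text
t: 18.25
eef_pos: [0.6627, 0.1822, 0.0759]
tool_rot: [-0.0, 0.971, -0.24, 0.001]
force: [0.3, -0.3, 0.2]
opening: 0.0004
grasp_force: 0.0
```

```bash
python3 - <<'E'
from planA import *
s=state();print(s['t'],s['eef_pos'],s['force'],s['joints'].round(2),s['opening'])
plan([(pol(a,.115,.077),tool(a)) for a in np.linspace(62,98,11)[1:]])
E
```

```text
18.25 [0.66272265 0.18220517 0.07593602] [ 0.33604436 -0.33661375  0.21452055] [ 0.25  0.62  1.5  -0.    1.02  2.31] 0.0003677975870401154
[-0.7, -0.2, -0.11] [-0.0, -0.1, -3.4]
[-1.42, -0.14, -0.11] [-0.0, -0.1, -7.0]
[-2.13, -0.02, -0.11] [-0.0, -0.1, -10.6]
[-2.83, 0.13, -0.11] [-0.0, -0.1, -14.2]
[-3.53, 0.33, -0.11] [-0.0, -0.1, -17.8]
[-4.21, 0.57, -0.11] [-0.0, -0.1, -21.4]
[-4.87, 0.86, -0.11] [-0.0, -0.1, -25.0]
[-5.52, 1.18, -0.11] [-0.0, -0.1, -28.6]
[-6.14, 1.55, -0.11] [-0.0, -0.1, -32.2]
[-6.74, 1.95, -0.11] [-0.0, -0.1, -35.8]
```

In the tool's units: -6.75 cm / 100 = -0.0675, 1.95 cm / 100 = 0.0195, -35.8 degrees / 180 = -0.1989.

Emit:
send_rows --travel '[[-0.007,-0.002,-0.001],[-0.014,-0.0015,-0.001],[-0.021,0,-0.001],[-0.028,0.0015,-0.001],[-0.035,0.0035,-0.001],[-0.042,0.0055,-0.001],[-0.0485,0.0085,-0.001],[-0.055,0.012,-0.001],[-0.0615,0.0155,-0.001],[-0.0675,0.0195,-0.001]]' --turn '[[0,0,-0.0189],[0,0,-0.0389],[0,0,-0.0589],[0,0,-0.0789],[0,0,-0.0989],[0,0,-0.1189],[0,0,-0.1389],[0,0,-0.1589],[0,0,-0.1789],[0,0,-0.1989]]'

```text
t: 19.5
eef_pos: [0.5952, 0.1969, 0.0787]
tool_rot: [-0.0, 0.997, 0.071, 0.003]
force: [0.1, -0.9, 0.9]
opening: -0.0
grasp_force: 0.4
```

```bash
python3 - <<'E'
from planA import *
s=state();print(s['t'],s['eef_pos'],s['force'],s['joints'].round(2))
plan([(pol(a,.115,.077),tool(a)) for a in np.linspace(98,138,11)[1:]])
look()
E
```

```text
19.5 [0.5951564  0.19686225 0.07867414] [ 0.14381415 -0.90096096  0.93337682] [ 0.3   0.53  1.66 -0.    0.94  1.73]
[-0.92, 0.06, 0.16] [0.0, -0.3, -3.9]
[-1.72, 0.14, 0.16] [0.0, -0.3, -7.9]
[-2.51, 0.28, 0.15] [0.0, -0.3, -11.9]
[-3.29, 0.47, 0.15] [0.0, -0.3, -15.9]
[-4.06, 0.72, 0.15] [0.0, -0.3, -19.9]
[-4.8, 1.02, 0.14] [0.1, -0.3, -23.9]
[-5.52, 1.37, 0.14] [0.1, -0.3, -27.9]
[-6.22, 1.77, 0.14] [0.1, -0.3, -31.9]
[-6.89, 2.21, 0.13] [0.1, -0.3, -35.9]
[-7.52, 2.71, 0.13] [0.1, -0.3, -39.9]
scene [281. 208.] 0.7 bottle [0.6068 0.0809]
top [254.8 100.2] 0.75 bottle [0.6087 0.0792]
```

In the tool's units: -7.4 cm / 100 = -0.074, -6.8 cm / 100 = -0.068, -39.9 degrees / 180 = -0.2217.

Emit:
send_rows --travel '[[-0.008,0.0005,0.001],[-0.016,0.001,0.001],[-0.024,0.0025,0.001],[-0.032,0.0045,0.001],[-0.0395,0.007,0.001],[-0.047,0.01,0.001],[-0.054,0.0135,0.001],[-0.061,0.0175,0.001],[-0.068,0.022,0.001],[-0.074,0.027,0.001]]' --turn '[[0,0,-0.0217],[0,0,-0.0439],[0,0,-0.0661],[0,0,-0.0883],[0,0,-0.1106],[0,0,-0.1328],[0,0,-0.155],[0,0,-0.1772],[0,0,-0.1994],[0,0,-0.2217]]'

```text
t: 20.85
eef_pos: [0.5259, 0.1601, 0.0773]
tool_rot: [0.0, 0.914, 0.406, 0.002]
force: [0.6, 0.3, 0.1]
opening: 0.0
grasp_force: 0.3
```

```bash
cat > pins.py <<'E'
from h import *
def pins():
  for n,w in(('scene',(.6116,.0826)),('top',(.6106,.0806))):
    ci=camera_info(n);im=capture(n);hsv=cv2.cvtColor(im,cv2.COLOR_RGB2HSV)
    m=cv2.inRange(hsv,(12,110,90),(32,255,255))
    k,_,st,ce=cv2.connectedComponentsWithStats(m)
    for i in range(1,k):
        p=ray(ci,ce[i],.069)[:2]-w
        if st[i,4]>3 and .09<np.hypot(*p)<.13:print(n,ce[i].round(1),st[i,4],'r',np.hypot(*p).round(4),'az',np.degrees(np.arctan2(p[1],p[0])).round(1))
E
python3 - <<'E'
from planA import *
from pins import pins
s=state();print(s['t'],s['eef_pos'],s['force'],s['joints'].round(2))
d=s['eef_pos'][:2]-Wr;print(np.hypot(*d),np.degrees(np.arctan2(d[1],d[0])))
plan([(pol(a,.115,.077),tool(a)) for a in np.linspace(138,168,11)[1:]])
look();pins()
E
```

```text
20.85 [0.52586737 0.16006675 0.07732443] [0.61406498 0.30710164 0.08948934] [0.27 0.44 1.85 0.   0.85 1.01]
0.11443294723226158 137.32524497535246
[-0.74, -0.04, 0.03] [0.2, -0.2, -3.1]
[-1.34, 0.01, 0.03] [0.2, -0.2, -6.1]
[-1.93, 0.09, 0.02] [0.2, -0.2, -9.1]
[-2.53, 0.2, 0.02] [0.2, -0.2, -12.1]
[-3.11, 0.34, 0.02] [0.2, -0.2, -15.1]
[-3.69, 0.51, 0.02] [0.2, -0.2, -18.1]
[-4.26, 0.71, 0.02] [0.2, -0.2, -21.1]
[-4.81, 0.94, 0.01] [0.2, -0.2, -24.1]
[-5.35, 1.2, 0.01] [0.2, -0.2, -27.1]
[-5.88, 1.49, 0.01] [0.2, -0.2, -30.1]
scene [280.1 208. ] 0.6 bottle [0.608  0.0792]
top [256.  100.5] 0.82 bottle [0.6088 0.0768]
scene [239.6 271.1] 17 r 0.1138 az -32.5
top [218.1 184.9] 8 r 0.114 az 147.1
```

In the tool's units: -5.3 cm / 100 = -0.053, -4.2 cm / 100 = -0.042, -27 degrees / 180 = -0.15.

Emit:
send_rows --travel '[[-0.006,0,0],[-0.012,0,0],[-0.018,0.001,0],[-0.024,0.002,0],[-0.03,0.0035,0],[-0.036,0.005,0],[-0.042,0.007,0],[-0.0475,0.0095,0],[-0.053,0.012,0],[-0.053,0.012,0]]' --turn '[[0,0,-0.0167],[0,0,-0.0333],[0,0,-0.05],[0,0,-0.0667],[0,0,-0.0833],[0,0,-0.1],[0,0,-0.1167],[0,0,-0.1333],[0,0,-0.15],[0,0,-0.15]]'

```text
t: 22.3
eef_pos: [0.4991, 0.1126, 0.0768]
tool_rot: [0.001, 0.795, 0.607, 0.002]
force: [0.0, 0.7, -0.2]
opening: 0.0
grasp_force: 0.0
```

```bash
python3 - <<'E'
from planA import *
from pins import pins
s=state();print(s['t'],s['eef_pos'],s['force'],s['joints'].round(2))
plan([(pol(158,.115,.077),tool(165)),(pol(158,.118,.18),tool(165))])
look();pins()
E
```

```text
22.3 [0.49906045 0.1126307  0.07679624] [ 0.04110847  0.70994107 -0.18219929] [0.2  0.39 1.94 0.   0.81 0.47]
[1.36, 0.08, -0.02] [0.2, -0.1, -0.3]
[1.42, -0.19, -10.32] [0.2, -0.1, -0.3]
scene [279.4 208. ] 0.6 bottle [0.6091 0.0781]
top [256.8 100. ] 0.88 bottle [0.6106 0.0758]
scene [249.6 286.6] 16 r 0.1131 az -6.4
top [235.1 197.7] 9 r 0.1134 az 173.4
```

In the tool's units: -14 cm / 100 = -0.14, -12 cm / 100 = -0.12.

Emit:
send_rows --travel '[[0.006,0,0],[0.013,0,0],[0.013,0,-0.02],[0.013,0,-0.05],[0.014,0,-0.08],[0.014,0,-0.12],[0.014,0,-0.14],[0.014,0,-0.14],[0.014,0,-0.14],[0.014,0,-0.14]]' --turn '[[0,0,0],[0,0,0],[0,0,0],[0,0,0],[0,0,0],[0,0,0],[0,0,0],[0,0,0],[0,0,0],[0,0,0]]'

```text
t: 23.75
eef_pos: [0.5014, 0.126, 0.2154]
tool_rot: [0.0, 0.794, 0.608, 0.0]
force: [-1.1, 0.0, 0.6]
opening: 0.0001
grasp_force: 0.0
```

```bash
python3 - <<'E'
from prof import *
from pins import pins
s=state();print(s['t'],s['eef_pos'],s['force'])
look();pins()
prof('scene',camera_info('scene'),capture('scene'),(.6115,.0826),[0,20,42,60,80],np.arange(36,64,2))
prof('wrist',camera_info('wrist'),capture('wrist'),(.6097,.0831),[140,160,180],np.arange(36,64,2))
E
```

```text
23.75 [0.50136166 0.12604449 0.21537797] [-1.13483057  0.03309074  0.57955253]
scene [279.4 208. ] 0.73 bottle [0.6091 0.078 ]
top [256.8 100. ] 0.88 bottle [0.6106 0.0758]
scene [313.9 230.9] 16 r 0.1169 az 175.0
scene [249.6 286.6] 16 r 0.1131 az -6.4
scene r   36  38  40  42  44  46  48  50  52  54  56  58  60  62
   0     108  85  89  83 106 150 155 153 153 149 131 123 143 152
  20     104 118 134  99 113 152 155 153 153 147 131 119 143 153
  42      92  72 115 104  99 135 149 155 153 147 131 122 151 153
  60     139 111 118 124 116 117 141 156 154 149 137 122 141 153
  80     132 163 130 112 137 129 120 142 155 149 131 120 140 153
wrist r   36  38  40  42  44  46  48  50  52  54  56  58  60  62
 140     163 121  90 163 144 122 125 122 166 164 123 160 162 164
 160     125 156 120  82 128 127 115 117 154 163 122 159 163 164
 180     130 118  93 142 106 107 134 106  95 160 130 151 163 165
```

The wheel has turned about 94°. The before and after foot profiles agree on a run-out of about 4 mm, inside tolerance, and the bottle is upright and free. Handing in.

```bash
python3 -c "
from workcell import *
print(sign_off())"
```

```text
the job is handed in; nothing more can be done
None
```

I slid the bottle upright to about 4 mm from the wheel's axis by the camera measurements, then turned the wheel about 94° by pushing a pin with the bottle left free, and handed the job in; no verdict came back.

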